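Set a vise length stop: wind to the end stop, back four clicks, lock

TASK

Set the length stop beside the vise: gently turn its round black knob clockwise (seen from above) until it comes up against its end stop, without forcing it, then turn it back exactly four clicks. Then swing the small locking lever all the way over to its other side, and let go of everything; leave the things lying around where they are.

Things in the scene. Friction and masses are not known exactly. Their poses are not given: they have to be found in the camera images.
- unit: The length stop, a fixed grey case. Origin on its underside on the knob's vertical axis; z up. Tall block 100 x 100 x 60 mm high centred on the origin, steel washer 66 mm across, 4 mm thick on top. A lower step 100 (x) x 90 (y) mm, 30 mm high, adjoins its +y side and carries the lever. A steel rod, 24 mm across at most, sticks out of its -y side 30 mm above the bench, to y = -128 mm.
- knob_grip (a point): Point on the knob's vertical axis, 88 mm above the bench: the height to grip at. It belongs to the case and does not turn. The knob is round, fluted, black, 54 mm across, from 64 to 96 mm above the bench, with no pointer: its angle is not measured.
- knob_top (a point): Centre of the knob's top face, 96 mm above the bench (point of the case, does not turn). The knob has 18 clicks to a turn (20 degrees = 0.349 rad each); turning it through a click takes up to about 0.2 N m and it springs to the nearest click when let go. At the start it stands about 3 to 6 clicks counter-clockwise of its end stop; it can go 9.5 clicks from it.
- rod (a joint): Position (m) of the measuring rod, driven by the shaft under the knob: 0 when the shaft is at its hard end stop, +0.00002 (0.02 mm) for each click counter-clockwise; the reading's noise is much larger than a click.
- knob (a joint): Twist (rad) of the knob against its shaft, which it turns through a torsion spring of 6 N m/rad: 0 at rest, negative when the knob is pushed clockwise. Turning through clicks twists it a little; against the end stop it grows with the torque: from -0.04 on (0.24 N m) the stop counts as reached, beyond -0.11 (0.66 N m) as forced.
- lever_ball (a point): Centre of the black ball, 20 mm across, at the end of the locking lever (steel rod 10 mm thick). The lever turns about a level axis along the unit's y, through the point x = 0, y = 105 mm, z = 43 mm of the unit; the ball is 52 mm from that axis.
- lever (a joint): Angle of the locking lever in rad: 0 unlocked, leaning 0.6 rad from upright to the unit's -x side; it swings over the top to the +x side, 1.2 = locked, at its stop. Pushing the ball takes about 3.5 N; it stays where it is left.
- block: Loose steel block 70 x 45 x 25 mm with two holes, lying by the unit; origin at the centre of its underside. Leave alone.
- wrench: Loose steel wrench 180 mm long lying behind the unit; leave alone.
- tin: Loose closed tin 60 mm across and 85 mm tall; origin at the centre of its underside. Leave alone.
- vise: Fixed red bench vise on a round foot 170 mm across, up to 165 mm high and about 360 mm long in y; origin under the centre of its foot. Keep clear of it.

How it is judged:
On the way, in this order (a step that is already met when the one before it is completed fails the run):
1. the knob is turned clockwise up against its end stop, with the lever still unlocked (value of joint rod below 4e-06 m and value of joint knob below -0.04 rad and value of joint lever below 0.4 rad), for 0.1 s.
2. the knob is turned back to the fourth click, with the lever still unlocked (value of joint rod between 7.4e-05 and 8.6e-05 m and value of joint lever below 0.4 rad), for 0.2 s.
3. the lever is swung over to its other side, the knob still on the fourth click (value of joint lever above 1.1 rad and value of joint rod between 7.4e-05 and 8.6e-05 m), for 0.2 s.
At the end, for the whole second after the job is handed in: The knob rests on the fourth click back from its end stop (within 0.3 click) and the lever is locked (above 1.1 of 1.2 rad) (all of step 3); the robot touches nothing.
It fails at once if the end stop is forced: the knob is twisted by more than 0.11 rad (0.66 N m) clockwise (value of joint knob below -0.11 rad).
It fails at once if a bystander is moved by more than 20 mm (distance of any of block, wrench, tin from where it was at the start of the episode above 0.02 m).
It also fails if it takes over 70 s, if anything falls off the work surface, if the arm or the gripper's body presses on something with over 40 N, if the wrist force passes 120 N, or if a joint passes its speed limit or range.

ROBOT

A 6-joint arm with a two-finger parallel gripper is mounted at the origin on the work surface. World frame = base frame: x ahead of the robot, y to its left, z up, the work surface at z = 0. Lengths are in m, angles in rad, forces in N, time in s.
With the tool pointing down it reaches from about 0.325 to 1 m from the base axis. Payload 5.1 kg.
Tool frame: the origin (TCP) lies midway between the tips of the shut fingers; the grasp point (between the pads) lies behind it (pinch_z is the z of the grasp point in the tool frame, in m); z points along the fingers, y is the direction in which the jaws open and shut (so a half turn about z gives the same grasp; the last joint's range is limited). The gripper opens to 85 mm and grips with 20 to 120 N. Pads are 22 mm wide; open, the fingers measure 114 mm over their backs; the gripper's body (76 mm by 85 mm) begins 54 mm behind the grasp point. The pads swing forward as they close: fully open they stand 13 mm farther back than shut.
Start: joints at [1.136, 0.124, 1.65, -0, 1.367, -0.083], TCP at [0.224, 0.61, 0.205] pointing down, gripper open.
Joint ranges: [-2.61, 2.61], [-1.02, 2.33], [0.03, 2.71], [-1.35, 4.49], [0.32, 2.68], [-2.91, 2.91]. Speed limits (rad/s): [2.57, 2.57, 3.14, 3.14, 3.14, 3.14].

INTERFACE

Orientations are given as a unit quaternion [w, x, y, z].
In Python, from rig import * gives the robot as it stands.
- The arm moves only by the tool servo_tool, never from a script. Its argument "commands" is a list of rows, each an object of numbers: "tx", "ty", "tz": the shift along the tool's x, y, z in mm; "wx", "wy", "wz": the turn, a rotation vector about the tool's x, y, z in rad. In form: [{"tx": .., "ty": .., "tz": .., "wx": .., "wy": .., "wz": ..}, ...]. A call has 1 to 12 rows; each row is the pose to reach, as a shift and turn from the pose commanded when the call began, along the tool's axes at that moment; what a row does not reach only later rows make up. A row lasts 1/8 s, in which the tool goes at most 62.5 mm and 10.7 degrees, less where a joint would pass 70% of its speed; a pose out of reach is approached as far as the arm can. A call with a gripper value outside its range is refused whole. "gripper" is the opening, from 0 (shut) to 1 (fully open), set as the call begins (left out, the last holds). The fingers move at their own pace and stop on an object; "grip_force" is the grip in N (left out, the last holds). Time passes only in rows, so rows that repeat a pose let the fingers close. It gives the time, the measured TCP pose, the force and the opening at its end, in the units of the state.
- state(): the state, without advancing time (a new reading comes with each control period).
- grab_frame(name): name is "scene" or "top"; returns a dict with "image" (400x640x3 uint8, red, green, blue), "fx", "fy", "cx", "cy" (pixels), "camera_from_world" (4x4, takes a point from world to camera coordinates). Camera axes: x right, y up, looking along -z (the intrinsics and any distortion apply to the point x, -y, -z); pixel columns grow to the right and rows downward; lengths in m; the calibration is good to about 2 mm. A picture is of the moment at which its call begins. There is no depth.
- hand_in(): hands the job in, once; it reports no verdict.
The state is a dict: "time": time; "q": joint angles; "qvel": joint speeds; "joint_torque": joint torques, N m; "tcp_pos": TCP position; "tcp_rot": TCP orientation; "force": force on the tool from outside, world axes, zero at the start; "moment": the same for the moment, N m; "width": opening from 0.0 (shut) to 1.0 (fully open).
Only numpy, scipy, OpenCV 4.12 (cv2) and the standard library are available. Lean on these libraries where they do the work, as an engineer would, in place of code of your own. Each camera call takes 0.05 s, during which the arm holds its last target. There are 200 camera calls.

## Working session

There is one attempt and no reset: what is moved stays moved. The work goes in short steps, Python scripts to look and compute and a tool call to move; the robot and the scene stay as the last step left them, time stands still between calls to the robot, and variables do not carry over. Pictures are saved under pics/ and viewed, about 8 in all and at most 12, crops included, and the job is handed in when it is done.

Besides the shell and the picture viewer there is one more tool, called after "Emit:" as a command line: name --argument value ..., lists and objects as JSON in quotes. servo_tool: Moves the arm, as the interface text tells. Its arguments: {"type":"object","properties":{"commands":{"type":"array","items":{"type":"object","properties":{"tx":{"type":"number"},"ty":{"type":"number"},"tz":{"type":"number"},"wx":{"type":"number"},"wy":{"type":"number"},"wz":{"type":"number"}}}},"gripper":{"type":"number"},"grip_force":{"type":"number"}},"required":["commands"]}

```bash
ls; mkdir -p pics
python3 - <<'E'
from rig import *
import cv2
s=state(); print(s)
try: print(pinch_z)
except Exception as e: print(e)
for n in("scene","top"):
    f=grab_frame(n); cv2.imwrite(f"pics/{n}0.png",f["image"][:,:,::-1]); print(n,f["fx"],f["fy"],f["cx"],f["cy"],f["camera_from_world"].tolist() if hasattr(f["camera_from_world"],'tolist') else f["camera_from_world"], [k for k in f])
E
```

```text
pics
{'time': 0.0, 'q': array([ 1.13642192e+00,  1.24505746e-01,  1.65169559e+00, -1.10368340e-05,
        1.36752351e+00, -8.25994635e-02]), 'qvel': array([ 0.0017125 , -0.00104703,  0.00067506, -0.00117264, -0.00178668,
       -0.00086768]), 'joint_torque': array([ 1.24485210e-03, -4.23628020e+01, -3.65447545e+01, -4.62551725e-05,
        6.85074949e-03,  4.45735566e-06]), 'tcp_pos': array([0.22370813, 0.60956195, 0.20323992]), 'tcp_rot': array([-2.67288914e-04,  1.74980784e-01,  9.84571272e-01, -1.03205784e-03]), 'force': array([-0.24299925, -0.55019809, -0.41184616]), 'moment': array([-0.02970054, -0.02137998,  0.02514814]), 'width': 0.9961128887966723}
-0.0187
scene 412.9679886703759 412.9679886703759 317.1541577091145 191.92975260368578 [[-0.7173887058703797, 0.6966728519800203, -0.0006180644357440748, 0.4678325487020444], [-0.576441228602796, -0.5930832607678153, 0.5621100922096264, 0.2423068780510701], [0.3912402773955168, 0.4036077094296395, 0.8270621876451847, -1.3013986210388004], [0.0, 0.0, 0.0, 1.0]] ['image', 'fx', 'fy', 'cx', 'cy', 'camera_from_world']
top 438.0073221125087 438.0073221125087 323.92563134013756 197.7129470152114 [[-0.00939588804709706, -0.9996478392205888, 0.02481763142232239, -0.07908414946851818], [0.9947661350139811, -0.006818950694431536, 0.1019501767569458, -0.590066030362228], [-0.10174504369821653, 0.0256456517373752, 0.9944798874938664, -1.2494446966109019], [0.0, 0.0, 0.0, 1.0]] ['image', 'fx', 'fy', 'cx', 'cy', 'camera_from_world']
```

View pics/scene0.png

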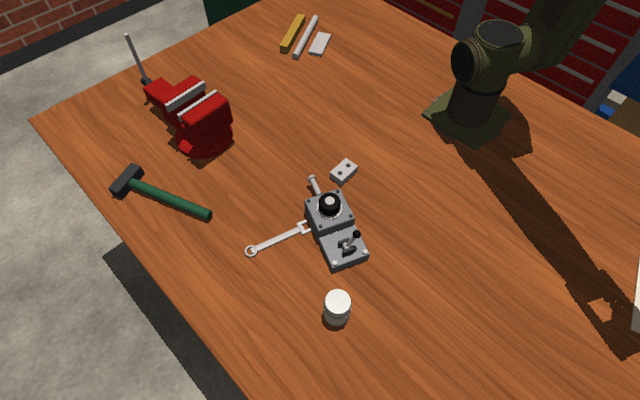

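View pics/top0.png

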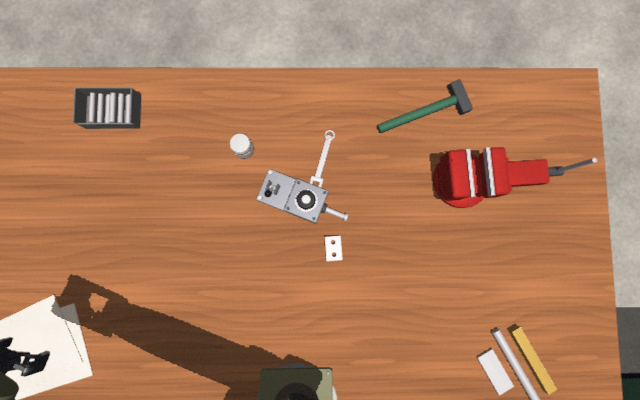

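The scene view shows the unit with the knob at about (330,203) and the lever ball at (356,234). In the top view the knob is at (306,200), the lever at about (268,190), the block at (334,248), the tin at (241,146) and the wrench near (325,160). I'll enlarge both for a finer measurement.

Run:
```python
import cv2,numpy as np
a=cv2.imread("pics/top0.png")[160:235,250:350]; b=cv2.imread("pics/scene0.png")[170:275,290:380]
a=cv2.resize(a,None,fx=5,fy=5,interpolation=cv2.INTER_CUBIC); b=cv2.resize(b,None,fx=5,fy=5,interpolation=cv2.INTER_CUBIC)
# stack side by side within 800x600: scale
a=cv2.resize(a,(400,300)); b=cv2.resize(b,(400,467))
c=np.zeros((467,800,3),np.uint8); c[:300,:400]=a; c[:,400:]=b
cv2.imwrite("pics/crop.png",c)
```

```text
(no output)
```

View pics/crop.png

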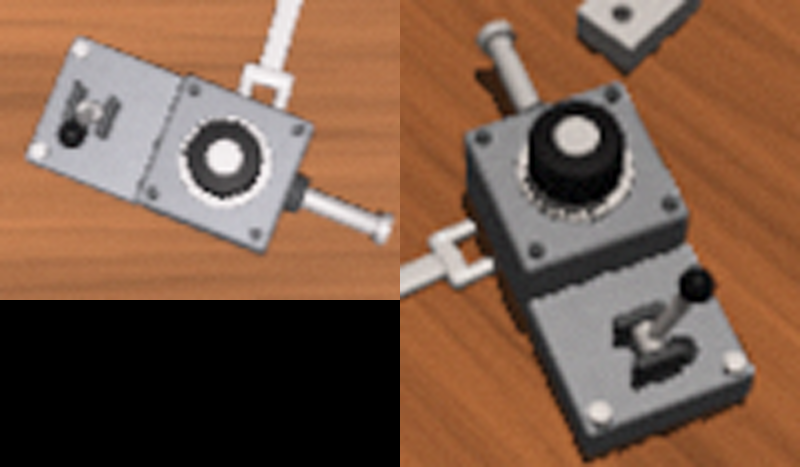

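```bash
cat > h.py <<'E'
from rig import *
import numpy as np
from scipy.optimize import least_squares
def proj(f,P):
    P=np.atleast_2d(P); M=np.array(f["camera_from_world"]); c=P@M[:3,:3].T+M[:3,3]
    return np.c_[f["cx"]+f["fx"]*c[:,0]/-c[:,2], f["cy"]+f["fy"]*-c[:,1]/-c[:,2]]
def Rz(a): return np.array([[np.cos(a),-np.sin(a),0],[np.sin(a),np.cos(a),0],[0,0,1]])
E
python3 - <<'E'
from h import *
T=grab_frame("top");S=grab_frame("scene")
U=np.array([[0,0,.096],[.05,.05,.06],[.05,-.05,.06],[-.05,-.05,.06],[-.05,.05,.06],[.05,.14,.03],[-.05,.14,.03],[-.052*np.sin(.6),.105,.043+.052*np.cos(.6)]])
t=(np.array([[225,157],[188,75],[312,122],[266,252],[140,203],[80,38],[27,157],[71,135]])+.5)/4-.5+[250,160]
k=400/90
s=(np.array([[577,137],[467,128],[537,999],[613,82],[690,213],[585,440],[752,376],[697,286]],float)-[400,0]+.5)/k-.5+[290,170]
# scene corners: nearest robot(-x) side right; far(+x) left
s[1]=(np.array([127,271])+.5)/k-.5+[290,170]; s[2]=(np.array([67,128])+.5)/k-.5+[290,170]
s[5]=(np.array([185,440])+.5)/k-.5+[290,170]
def W(p): return U@Rz(p[2]).T+[p[0],p[1],0]
for nm,res in(("top",lambda p:(proj(T,W(p))-t).ravel()),("scene",lambda p:(proj(S,W(p))-s).ravel()),("both",lambda p:np.r_[(proj(T,W(p))-t).ravel(),(proj(S,W(p))-s).ravel()])):
    r=least_squares(res,[.6,-.05,-.35],loss="soft_l1"); print(nm,r.x,np.round(r.fun.reshape(-1,2),1).tolist())
p=r.x
print("ball",W(p)[7]); 
# block, tin, wrench on plane from top
def back(f,uv,z):
    return least_squares(lambda q:(proj(f,[[q[0],q[1],z]])-uv).ravel(),[.6,0]).x
for n,uv,z in(("block",(334,248),.025),("tin",(240,142),.085),("wr end",(316.5,182),.005),("wr end2",(330,134),.005)):
    w=back(T,uv,z); print(n,w,"unit frame",Rz(-p[2])[:2,:2]@(w-p[:2]))
s=state(); from scipy.spatial.transform import Rotation as R
print(R.from_quat(s["tcp_rot"][[1,2,3,0]]).as_matrix().round(3),s["q"],s["tcp_pos"])
E
```

```text
top [ 0.57983059 -0.03346021 -0.38768293] [[0.5, 0.0], [0.2, -0.8], [1.7, 0.3], [0.2, 0.3], [-1.0, -0.5], [-0.8, -1.4], [-0.7, 0.3], [0.2, 1.7]]
scene [ 0.58157995 -0.03105736 -0.40228818] [[-0.4, -0.1], [-0.9, 0.3], [-1.5, 0.2], [1.8, -1.0], [0.2, 0.5], [-0.3, -0.4], [0.5, 0.1], [1.0, 0.1]]
both [ 0.58091531 -0.032133   -0.39682196] [[-0.0, -0.4], [-0.0, -1.3], [1.3, 0.2], [-0.5, 0.0], [-1.5, -1.1], [-1.0, -2.1], [-1.1, -0.5], [-0.3, 0.9], [-0.5, -0.5], [-0.9, -0.1], [-1.7, -0.1], [1.5, -1.5], [0.1, -0.1], [-0.0, -0.9], [0.6, -0.6], [1.0, -0.5]]
ball [0.59441683 0.07605573 0.08591745]
block [ 0.44297566 -0.11193391] unit frame [-0.09637871 -0.12691208]
tin [0.74363335 0.15304397] unit frame [0.07850496 0.23367636]
wr end [ 0.6395112  -0.06276275] unit frame [ 0.0658807  -0.00560296]
wr end2 [ 0.78600131 -0.10478705] unit frame [0.21722958 0.01225513]
[[-0.939  0.345 -0.001]
 [ 0.345  0.939 -0.001]
 [ 0.    -0.001 -1.   ]] [ 1.13638551e+00  1.24267406e-01  1.65114587e+00  6.51855232e-06
  1.36750599e+00 -8.25518424e-02] [0.22383824 0.60979874 0.20371911]
```

Emit:
servo_tool --commands '[{"tx":-46,"ty":-40,"wz":0.13},{"tx":-93,"ty":-80,"wz":0.26},{"tx":-139,"ty":-120,"wz":0.39},{"tx":-186,"ty":-160,"wz":0.52},{"tx":-232,"ty":-200,"wz":0.65},{"tx":-278,"ty":-240,"wz":0.78},{"tx":-325,"ty":-280,"wz":0.91},{"tx":-371,"ty":-320,"wz":1.04},{"tx":-418,"ty":-360,"wz":1.17},{"tx":-464,"ty":-400,"wz":1.3},{"tx":-511,"ty":-440,"wz":1.44},{"tx":-557,"ty":-480,"wz":1.571}]' --gripper 1 --grip_force 20

```text
invalid input at $.commands[0]: expected keys tx, ty, tz, wx, wy, wz
```

```bash
cat >> h.py <<'E'
from scipy.spatial.transform import Rotation as R
def rd(n=6):
    """average n readings (0.05 s apart); force/moment in world axes, knob offset and tool yaw"""
    L=[]
    for i in range(n):
        grab_frame("scene"); L.append(state())
    A=lambda k:np.mean([s[k] for s in L],0)
    M=R.from_quat(L[-1]["tcp_rot"][[1,2,3,0]]).as_matrix()
    yaws=[np.arctan2(*R.from_quat(s["tcp_rot"][[1,2,3,0]]).as_matrix()[[1,0],0]) for s in L]
    print("t",L[-1]["time"],"q6 %.4f"%A("q")[5],"tcp",A("tcp_pos").round(4),"yaw %.4f"%np.mean(yaws),"w %.3f"%A("width"))
    print("F",A("force").round(2),"Ftool",(M.T@A("force")).round(2),"m",A("moment").round(3),"sd %.3f"%np.std([s["moment"][2] for s in L]))
    return A,M
E
python3 - <<'E'
from h import *
A,M=rd(3); print(M.round(3)); print("to knob in tool mm",(M.T@(np.array([.581,-.032,.071])-A("tcp_pos")))*1000)
E
```

```text
t 0.35 q6 -0.0826 tcp [0.2239 0.61   0.2041] yaw 2.7898 w 1.001
F [-0.28 -0.04 -0.63] Ftool [ 0.25 -0.13  0.63] m [-0.021 -0.029  0.002] sd 0.020
[[-0.939  0.345 -0.   ]
 [ 0.345  0.939 -0.   ]
 [ 0.    -0.001 -1.   ]]
to knob in tool mm [-556.42887862 -479.54847226  133.28783529]
```

All six keys are required in every row.

Emit:
servo_tool --commands '[{"tx":-46,"ty":-40,"tz":0,"wx":0,"wy":0,"wz":0.13},{"tx":-93,"ty":-80,"tz":0,"wx":0,"wy":0,"wz":0.26},{"tx":-139,"ty":-120,"tz":0,"wx":0,"wy":0,"wz":0.39},{"tx":-186,"ty":-160,"tz":0,"wx":0,"wy":0,"wz":0.52},{"tx":-232,"ty":-200,"tz":0,"wx":0,"wy":0,"wz":0.65},{"tx":-278,"ty":-240,"tz":0,"wx":0,"wy":0,"wz":0.78},{"tx":-325,"ty":-280,"tz":0,"wx":0,"wy":0,"wz":0.91},{"tx":-371,"ty":-320,"tz":0,"wx":0,"wy":0,"wz":1.04},{"tx":-418,"ty":-360,"tz":0,"wx":0,"wy":0,"wz":1.17},{"tx":-464,"ty":-400,"tz":0,"wx":0,"wy":0,"wz":1.3},{"tx":-511,"ty":-440,"tz":0,"wx":0,"wy":0,"wz":1.44},{"tx":-557,"ty":-480,"tz":0,"wx":0,"wy":0,"wz":1.571}]' --gripper 1 --grip_force 20

```text
time: 1.85
tcp_pos: [0.5823, -0.0344, 0.2048]
tcp_rot: [0.0, 0.821, 0.57, 0.0]
force: [1.2, 0.5, -0.2]
width: 0.994
```

Run:
```python
from h import *
A,M=rd(3); print(M.round(3)); print("to knob in tool mm",(M.T@(np.array([.581,-.032,.071])-A("tcp_pos")))*1000)
```

```text
t 2.0 q6 0.2052 tcp [ 0.5834 -0.0375  0.2044] yaw 1.2110 w 1.000
F [-0.35 -1.34  0.02] Ftool [-1.38  0.14 -0.02] m [-0.079  0.021 -0.009] sd 0.003
[[ 0.349  0.937 -0.001]
 [ 0.937 -0.349  0.   ]
 [-0.    -0.001 -1.   ]]
to knob in tool mm [  4.33890519  -4.1133837  133.39979436]
```

Emit:
servo_tool --commands '[{"tx":0,"ty":0,"tz":30,"wx":0,"wy":0,"wz":0},{"tx":0,"ty":0,"tz":60,"wx":0,"wy":0,"wz":0},{"tx":0,"ty":0,"tz":75,"wx":0,"wy":0,"wz":0},{"tx":0,"ty":0,"tz":75,"wx":0,"wy":0,"wz":0}]'

```text
time: 2.5
tcp_pos: [0.5805, -0.0315, 0.1284]
tcp_rot: [-0.001, 0.82, 0.573, -0.001]
force: [0.5, -0.3, 0.5]
width: 0.996
```

Run:
```python
from h import *
import cv2
A,M=rd(4); print("to knob in tool mm",(M.T@(np.array([.581,-.032,.071])-A("tcp_pos")))*1000)
f=grab_frame("scene"); cv2.imwrite("pics/s1.png",cv2.resize(f["image"][100:300,230:430,::-1],None,fx=3,fy=3,interpolation=cv2.INTER_CUBIC))
```

```text
t 2.7 q6 0.2042 tcp [ 0.5822 -0.0321  0.1308] yaw 1.2195 w 1.000
F [ 0.04 -0.05  0.31] Ftool [-0.04  0.05 -0.31] m [0.009 0.024 0.012] sd 0.045
to knob in tool mm [-0.36773159 -1.2762754  59.79530428]
```

View pics/s1.png

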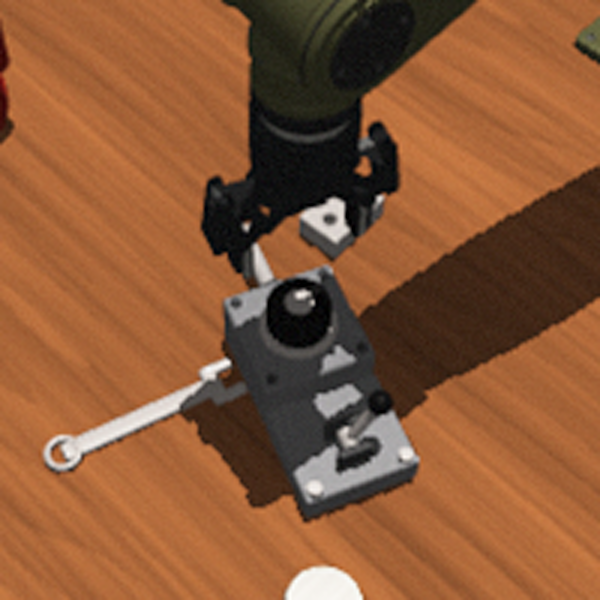

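The gripper is open above the knob, with its fingers at about (225,235) and (375,190) and the knob at (298,312). It stands within 2 mm of the knob's axis. I'll go down, then close gently.

Emit:
servo_tool --commands '[{"tx":0,"ty":-1,"tz":25,"wx":0,"wy":0,"wz":0},{"tx":0,"ty":-1,"tz":50,"wx":0,"wy":0,"wz":0},{"tx":0,"ty":-1,"tz":60,"wx":0,"wy":0,"wz":0},{"tx":0,"ty":-1,"tz":60,"wx":0,"wy":0,"wz":0},{"tx":0,"ty":-1,"tz":60,"wx":0,"wy":0,"wz":0}]'

```text
time: 3.38
tcp_pos: [0.5816, -0.0322, 0.071]
tcp_rot: [0.001, 0.82, 0.572, 0.001]
force: [0.1, -0.3, 0.4]
width: 1.002
```

Emit:
servo_tool --commands '[{"tx":0,"ty":0,"tz":0,"wx":0,"wy":0,"wz":0},{"tx":0,"ty":0,"tz":0,"wx":0,"wy":0,"wz":0},{"tx":0,"ty":0,"tz":0,"wx":0,"wy":0,"wz":0},{"tx":0,"ty":0,"tz":0,"wx":0,"wy":0,"wz":0},{"tx":0,"ty":0,"tz":0,"wx":0,"wy":0,"wz":0},{"tx":0,"ty":0,"tz":0,"wx":0,"wy":0,"wz":0}]' --gripper 0.5 --grip_force 20

```text
time: 4.12
tcp_pos: [0.5805, -0.032, 0.0695]
tcp_rot: [-0.0, 0.82, 0.572, -0.0]
force: [0.5, 0.9, -1.0]
width: 0.5
```

Run:
```python
from h import *
A,M=rd(6); print("to knob in tool mm",(M.T@(np.array([.581,-.032,.071])-A("tcp_pos")))*1000)
```

```text
t 4.425 q6 0.2046 tcp [ 0.5805 -0.032   0.0695] yaw 1.2188 w 0.499
F [ 0.21 -0.01  0.15] Ftool [ 0.06  0.21 -0.15] m [ 0.004 -0.019  0.002] sd 0.038
to knob in tool mm [ 0.17834785  0.42632174 -1.5012342 ]
```

Width 0.50 would be 42 mm, which is less than the knob's 54 mm, and there is no contact force. I'll look before going on.

Run:
```python
from h import *
import cv2
f=grab_frame("scene"); a=cv2.resize(f["image"][150:290,250:390,::-1],(400,400),interpolation=cv2.INTER_CUBIC)
g=grab_frame("top"); b=cv2.resize(g["image"][130:270,240:380,::-1],(400,400),interpolation=cv2.INTER_CUBIC)
cv2.imwrite("pics/s2.png",np.hstack([a,b]))
```

```text
(no output)
```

View pics/s2.png

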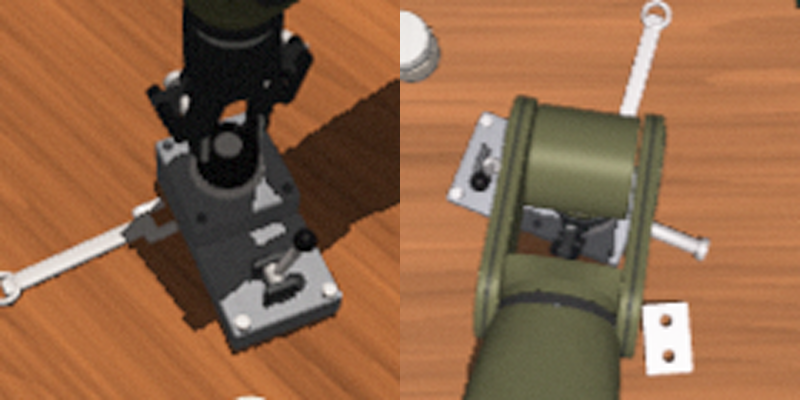

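The fingers do stand astride the knob at (228,150), so the opening value isn't linear in width. I'll close further, still with 20 N.

Emit:
servo_tool --commands '[{"tx":0,"ty":0,"tz":0,"wx":0,"wy":0,"wz":0},{"tx":0,"ty":0,"tz":0,"wx":0,"wy":0,"wz":0},{"tx":0,"ty":0,"tz":0,"wx":0,"wy":0,"wz":0},{"tx":0,"ty":0,"tz":0,"wx":0,"wy":0,"wz":0},{"tx":0,"ty":0,"tz":0,"wx":0,"wy":0,"wz":0}]' --gripper 0.2 --grip_force 20

```text
time: 5.15
tcp_pos: [0.5805, -0.032, 0.0695]
tcp_rot: [-0.0, 0.82, 0.572, -0.0]
force: [0.4, -0.1, -0.7]
width: 0.2
```

Run:
```python
from h import *
A,M=rd(6); print("to knob in tool mm",(M.T@(np.array([.581,-.032,.071])-A("tcp_pos")))*1000)
```

```text
t 5.45 q6 0.2046 tcp [ 0.5806 -0.032   0.0695] yaw 1.2188 w 0.201
F [-0.18 -0.26  0.17] Ftool [-0.3  -0.08 -0.17] m [ 0.006  0.006 -0.012] sd 0.027
to knob in tool mm [ 0.18155672  0.40806783 -1.46623425]
```

No contact at 0.2 either, so the fingers aren't around the knob. I'll overlay the projected tool points on the image to see where they really are.

Run:
```python
from h import *
import cv2
f=grab_frame("scene"); g=grab_frame("top"); s=state(); M=R.from_quat(s["tcp_rot"][[1,2,3,0]]).as_matrix(); t=s["tcp_pos"]
out=[]
for F,(r,c) in((f,(150,250)),(g,(130,240))):
    k=400/140; im=cv2.resize(np.ascontiguousarray(F["image"][r:r+140,c:c+140,::-1]),(400,400),interpolation=cv2.INTER_CUBIC)
    P=np.array([t,t-M[:,2]*.05,t-M[:,2]*.1,t-M[:,2]*.15,t+M[:,1]*.03,[.581,-.032,.096]])
    for p,col in zip(proj(F,P),[(0,0,255),(0,255,255),(0,255,0),(255,255,0),(255,0,255),(255,0,0)]):
        q=((p-[c,r]+.5)*k).astype(int); cv2.circle(im,tuple(map(int,q)),4,col,-1); print(p.round(1),q)
    C=-np.array(F["camera_from_world"])[:3,:3].T@np.array(F["camera_from_world"])[:3,3]; print("cam",C)
    out.append(im)
cv2.imwrite("pics/s3.png",np.hstack(out))
```

```text
[328.8 205.7] [226 160]
[329.3 194.5] [227 128]
[329.8 182.4] [229  93]
[330.3 169.1] [230  56]
[317.8 209.9] [195 172]
[328.9 200. ] [226 144]
cam [0.98445302 0.34303643 0.9404236 ]
[306.  199.6] [189 200]
[305.7 197.8] [189 195]
[305.4 195.8] [188 189]
[305.  193.7] [187 183]
[309.6 189.7] [200 171]
[305.8 198.5] [189 197]
cam [ 0.45910983 -0.05103711  1.30466764]
```

View pics/s3.png

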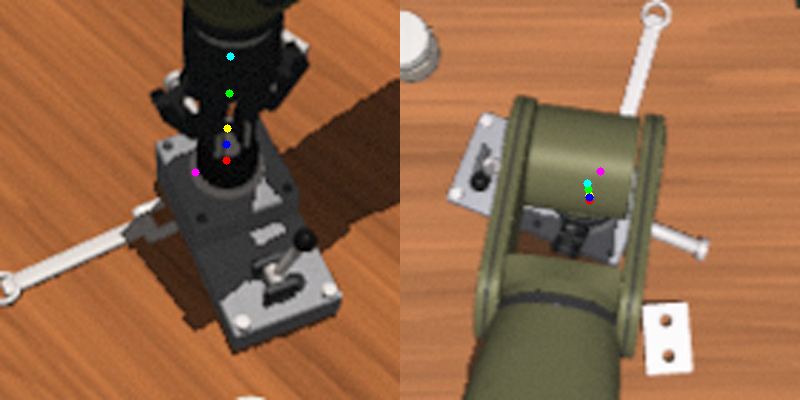

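Run:
```python
from h import *
import cv2
f=grab_frame("scene"); 
a=cv2.resize(f["image"][150:225,290:370,::-1],(640,600),interpolation=cv2.INTER_CUBIC)
a=np.clip(255*(a/255.)**.5,0,255).astype(np.uint8)
cv2.imwrite("pics/s4.png",a)
```

```text
(no output)
```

View pics/s4.png

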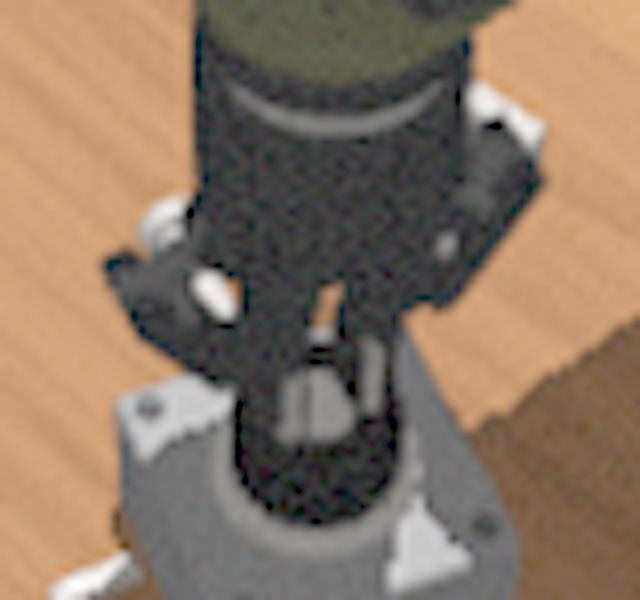

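The picture is ambiguous: the dark finger columns at x≈255 and 390 could be straddling the knob, whose disc is at (318,405). A small clockwise turn is safe this far from the stop and will tell from the moment whether the fingers hold the knob.

Emit:
servo_tool --commands '[{"tx":0,"ty":0,"tz":0,"wx":0,"wy":0,"wz":0.04},{"tx":0,"ty":0,"tz":0,"wx":0,"wy":0,"wz":0.08},{"tx":0,"ty":0,"tz":0,"wx":0,"wy":0,"wz":0.08}]'

```text
time: 5.98
tcp_pos: [0.5805, -0.032, 0.0695]
tcp_rot: [0.0, 0.842, 0.539, -0.0]
force: [0.0, 0.4, 0.0]
width: 0.199
```

Run:
```python
from h import *
A,M=rd(6)
```

```text
t 6.275 q6 0.2841 tcp [ 0.5805 -0.032   0.0695] yaw 1.1393 w 0.201
F [ 0.22 -0.15  0.22] Ftool [-0.04  0.26 -0.22] m [-0.024  0.002  0.009] sd 0.022
```

Run:
```python
from h import *
import cv2
T=grab_frame("top");S=grab_frame("scene")
U=np.array([[0,0,.096],[.05,.05,.06],[.05,-.05,.06],[-.05,-.05,.06],[-.05,.05,.06],[.05,.14,.03],[-.05,.14,.03],[-.052*np.sin(.6),.105,.043+.052*np.cos(.6)]])
t=(np.array([[225,157],[188,75],[312,122],[266,252],[140,203],[80,38],[27,157],[71,135]])+.5)/4-.5+[250,160]
k=400/90
s=(np.array([[177,137],[127,271],[67,128],[213,82],[290,213],[185,440],[352,376],[297,286]],float)+.5)/k-.5+[290,170]
def W(p): return U@Rz(p[2]).T+[p[0],p[1],p[3]]
r=least_squares(lambda p:np.r_[(proj(T,W(p))-t).ravel(),(proj(S,W(p))-s).ravel()],[.58,-.03,-.4,0]); print(r.x,np.round(r.fun.reshape(-1,2),1).tolist())
# triangulate each
for i in range(8):
    q=least_squares(lambda q:np.r_[(proj(T,q)-t[i]).ravel(),(proj(S,q)-s[i]).ravel()],[.58,-.03,.05]); print(i,q.x.round(4),W(r.x)[i].round(4),np.abs(q.fun).max().round(1))
# raw pixel zoom side by side: current scene vs initial, same crop
a=S["image"][175:220,305:355,::-1]; b=cv2.imread("pics/scene0.png")[175:220,305:355]
c=np.hstack([cv2.resize(x,(400,360),interpolation=cv2.INTER_NEAREST) for x in(a,b)]); c=(255*(c/255.)**.5).astype(np.uint8); cv2.imwrite("pics/s5.png",c)
```

```text
[ 0.57986726 -0.03309182 -0.39491923 -0.00562837] [[0.4, 0.2], [0.3, -0.6], [1.5, 0.7], [-0.1, 0.4], [-1.0, -0.5], [-0.5, -1.3], [-0.6, 0.2], [0.3, 1.6], [-0.6, 0.3], [-0.8, 0.5], [-1.6, 0.7], [1.4, -0.7], [-0.1, 0.5], [0.0, -0.5], [0.4, -0.2], [0.9, 0.0]]
0 [ 0.5799 -0.0317  0.0932] [ 0.5799 -0.0331  0.0904] 0.1
1 [ 0.6434 -0.0053  0.0556] [ 0.6453 -0.0062  0.0544] 0.0
2 [ 0.607  -0.093   0.0642] [ 0.6068 -0.0985  0.0544] 0.3
3 [ 0.5166 -0.0614  0.0518] [ 0.5145 -0.06    0.0544] 0.4
4 [0.5511 0.0301 0.0524] [0.553  0.0323 0.0544] 0.3
5 [0.6778 0.0757 0.0159] [0.6799 0.0769 0.0244] 0.2
6 [0.588  0.1143 0.0225] [0.5876 0.1154 0.0244] 0.1
7 [0.5971 0.0754 0.0857] [0.5932 0.0751 0.0803] 0.0
```

View pics/s5.png

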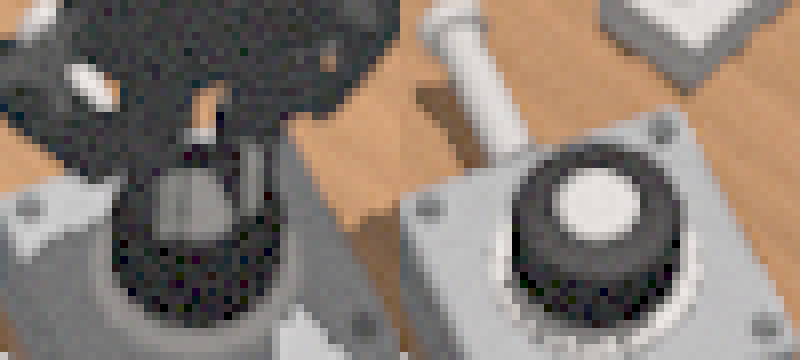

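Emit:
servo_tool --commands '[{"tx":0,"ty":0,"tz":1,"wx":0,"wy":0,"wz":0},{"tx":0,"ty":0,"tz":2,"wx":0,"wy":0,"wz":0},{"tx":0,"ty":0,"tz":3,"wx":0,"wy":0,"wz":0},{"tx":0,"ty":0,"tz":3,"wx":0,"wy":0,"wz":0}]'

```text
time: 6.88
tcp_pos: [0.5811, -0.0321, 0.0693]
tcp_rot: [0.0, 0.842, 0.539, 0.0]
force: [-6.3, 1.1, 12.9]
width: 0.2
```

Emit:
servo_tool --commands '[{"tx":0,"ty":0,"tz":0,"wx":0,"wy":0,"wz":0},{"tx":0,"ty":0,"tz":0,"wx":0,"wy":0,"wz":0},{"tx":0,"ty":0,"tz":0,"wx":0,"wy":0,"wz":0},{"tx":0,"ty":0,"tz":0,"wx":0,"wy":0,"wz":0}]' --gripper 0 --grip_force 20

```text
time: 7.38
tcp_pos: [0.5813, -0.0318, 0.0691]
tcp_rot: [0.0, 0.842, 0.539, 0.001]
force: [-4.0, 1.8, 11.8]
width: -0.002
```

Run:
```python
from h import *
A,M=rd(3)
```

```text
t 7.525 q6 0.2846 tcp [ 0.5813 -0.0318  0.0691] yaw 1.1388 w -0.000
F [-4.97  2.06 11.26] Ftool [ -0.2   -5.37 -11.27] m [0.278 0.891 0.014] sd 0.007
```

The shut fingers rest on something, about 12 N, with the TCP reading 0.069. They are standing on the knob's top at 96 mm, so the fingertips really sit about 27 mm higher than the TCP reading suggests. I'll rise, open, and come down to a TCP reading of about 0.045, watching the force.

Emit:
servo_tool --commands '[{"tx":0,"ty":0,"tz":-20,"wx":0,"wy":0,"wz":0},{"tx":0,"ty":0,"tz":-35,"wx":0,"wy":0,"wz":0}]'

```text
time: 7.78
tcp_pos: [0.581, -0.0321, 0.103]
tcp_rot: [0.0, 0.842, 0.539, 0.0]
force: [-0.4, -0.3, -0.5]
width: 0.005
```

Emit:
servo_tool --commands '[{"tx":0,"ty":0,"tz":0,"wx":0,"wy":0,"wz":0},{"tx":0,"ty":0,"tz":0,"wx":0,"wy":0,"wz":0},{"tx":0,"ty":0,"tz":0,"wx":0,"wy":0,"wz":0},{"tx":0,"ty":0,"tz":0,"wx":0,"wy":0,"wz":0},{"tx":0,"ty":0,"tz":0,"wx":0,"wy":0,"wz":0},{"tx":0,"ty":0,"tz":0,"wx":0,"wy":0,"wz":0}]' --gripper 1

```text
time: 8.52
tcp_pos: [0.5805, -0.032, 0.1014]
tcp_rot: [-0.0, 0.842, 0.539, -0.0]
force: [-0.6, 0.2, -0.9]
width: 1.0
```

Emit:
servo_tool --commands '[{"tx":0,"ty":0,"tz":20,"wx":0,"wy":0,"wz":0},{"tx":0,"ty":0,"tz":35,"wx":0,"wy":0,"wz":0},{"tx":0,"ty":0,"tz":42,"wx":0,"wy":0,"wz":0},{"tx":0,"ty":0,"tz":46,"wx":0,"wy":0,"wz":0},{"tx":0,"ty":0,"tz":46,"wx":0,"wy":0,"wz":0}]'

```text
time: 9.15
tcp_pos: [0.5805, -0.032, 0.0553]
tcp_rot: [-0.0, 0.842, 0.539, -0.0]
force: [0.2, -0.5, 1.3]
width: 1.0
```

Run:
```python
from h import *
A,M=rd(3); print(state()["q"].round(3))
```

```text
t 9.3 q6 0.2846 tcp [ 0.581  -0.0321  0.056 ] yaw 1.1388 w 0.999
F [-0.46 -0.11  0.49] Ftool [-0.29 -0.37 -0.49] m [-0.01   0.003  0.018] sd 0.017
[-0.147  0.113  1.926  0.     1.102  0.285]
```

Emit:
servo_tool --commands '[{"tx":0,"ty":0,"tz":4,"wx":0,"wy":0,"wz":0},{"tx":0,"ty":0,"tz":8,"wx":0,"wy":0,"wz":0},{"tx":0,"ty":0,"tz":11,"wx":0,"wy":0,"wz":0},{"tx":0,"ty":0,"tz":11,"wx":0,"wy":0,"wz":0}]'

```text
time: 9.8
tcp_pos: [0.5802, -0.032, 0.044]
tcp_rot: [-0.0, 0.842, 0.539, -0.0]
force: [-0.5, -0.8, 0.4]
width: 1.001
```

Emit:
servo_tool --commands '[{"tx":0,"ty":0,"tz":0,"wx":0,"wy":0,"wz":0},{"tx":0,"ty":0,"tz":0,"wx":0,"wy":0,"wz":0},{"tx":0,"ty":0,"tz":0,"wx":0,"wy":0,"wz":0},{"tx":0,"ty":0,"tz":0,"wx":0,"wy":0,"wz":0},{"tx":0,"ty":0,"tz":0,"wx":0,"wy":0,"wz":0},{"tx":0,"ty":0,"tz":0,"wx":0,"wy":0,"wz":0}]' --gripper 0.4 --grip_force 20

```text
time: 10.55
tcp_pos: [0.5806, -0.032, 0.0449]
tcp_rot: [0.0, 0.842, 0.539, 0.0]
force: [-2.1, -0.0, 4.1]
width: 0.598
```

Run:
```python
from h import *
A,M=rd(4)
```

```text
t 10.75 q6 0.2846 tcp [ 0.5806 -0.0321  0.0449] yaw 1.1387 w 0.600
F [-2.82 -0.1   5.25] Ftool [-1.28 -2.52 -5.25] m [ 0.045  0.475 -0.064] sd 0.019
```

It grips: width 0.60, about 51 mm. The force along the jaws is only 2.5 N, so that axis is centred. I'll open, turn back 90°, and take the working grip there, which also checks the other axis.

Emit:
servo_tool --commands '[{"tx":0,"ty":0,"tz":0,"wx":0,"wy":0,"wz":0},{"tx":0,"ty":0,"tz":0,"wx":0,"wy":0,"wz":0},{"tx":0,"ty":0,"tz":0,"wx":0,"wy":0,"wz":-0.17},{"tx":0,"ty":0,"tz":0,"wx":0,"wy":0,"wz":-0.35},{"tx":0,"ty":0,"tz":0,"wx":0,"wy":0,"wz":-0.53},{"tx":0,"ty":0,"tz":0,"wx":0,"wy":0,"wz":-0.71},{"tx":0,"ty":0,"tz":0,"wx":0,"wy":0,"wz":-0.89},{"tx":0,"ty":0,"tz":0,"wx":0,"wy":0,"wz":-1.07},{"tx":0,"ty":0,"tz":0,"wx":0,"wy":0,"wz":-1.25},{"tx":0,"ty":0,"tz":0,"wx":0,"wy":0,"wz":-1.43},{"tx":0,"ty":0,"tz":0,"wx":0,"wy":0,"wz":-1.57},{"tx":0,"ty":0,"tz":0,"wx":0,"wy":0,"wz":-1.57}]' --gripper 0.85

```text
time: 12.25
tcp_pos: [0.5804, -0.032, 0.0442]
tcp_rot: [-0.0, 0.215, 0.977, -0.0]
force: [0.2, -0.0, -0.1]
width: 0.85
```

Emit:
servo_tool --commands '[{"tx":0,"ty":0,"tz":0,"wx":0,"wy":0,"wz":0},{"tx":0,"ty":0,"tz":0,"wx":0,"wy":0,"wz":0},{"tx":0,"ty":0,"tz":0,"wx":0,"wy":0,"wz":0},{"tx":0,"ty":0,"tz":0,"wx":0,"wy":0,"wz":0},{"tx":0,"ty":0,"tz":0,"wx":0,"wy":0,"wz":0}]' --gripper 0.4 --grip_force 20

```text
time: 12.88
tcp_pos: [0.5807, -0.0317, 0.0446]
tcp_rot: [0.0, 0.215, 0.977, 0.0]
force: [1.3, 2.8, 0.6]
width: 0.603
```

Run:
```python
from h import *
A,M=rd(4); print(M.round(2).tolist())
```

```text
t 13.075 q6 -1.2853 tcp [ 0.5807 -0.0317  0.0446] yaw 2.7086 w 0.600
F [1.11 3.66 0.21] Ftool [ 0.52  3.79 -0.2 ] m [ 0.627 -0.235 -0.145] sd 0.033
[[-0.91, 0.42, 0.0], [0.42, 0.91, 0.0], [-0.0, 0.0, -1.0]]
```

Centred within a few newtons. There is a small initial moment of −0.145 N m, because closing pushed the knob slightly counter-clockwise. I'll firm up the grip and turn a little clockwise to find the moment's zero, which is the click's phase.

Emit:
servo_tool --commands '[{"tx":0,"ty":0,"tz":0,"wx":0,"wy":0,"wz":0},{"tx":0,"ty":0,"tz":0,"wx":0,"wy":0,"wz":0},{"tx":0,"ty":0,"tz":0,"wx":0,"wy":0,"wz":0.035},{"tx":0,"ty":0,"tz":0,"wx":0,"wy":0,"wz":0.035}]' --gripper 0.3 --grip_force 60

```text
time: 13.58
tcp_pos: [0.5808, -0.0317, 0.0449]
tcp_rot: [0.0, 0.232, 0.973, 0.0]
force: [0.1, 5.2, 2.5]
width: 0.589
```

Run:
```python
from h import *
A,M=rd(6)
```

```text
t 13.875 q6 -1.2502 tcp [ 0.5808 -0.0317  0.0449] yaw 2.6737 w 0.589
F [1.09 5.15 2.82] Ftool [ 1.35  5.09 -2.82] m [ 0.92  -0.141 -0.043] sd 0.028
```

Emit:
servo_tool --commands '[{"tx":0,"ty":0,"tz":0,"wx":0,"wy":0,"wz":0.035},{"tx":0,"ty":0,"tz":0,"wx":0,"wy":0,"wz":0.07},{"tx":0,"ty":0,"tz":0,"wx":0,"wy":0,"wz":0.07}]'

```text
time: 14.25
tcp_pos: [0.5808, -0.0317, 0.0449]
tcp_rot: [0.0, 0.266, 0.964, 0.0]
force: [0.6, 5.8, 3.2]
width: 0.588
```

Run:
```python
from h import *
A,M=rd(6)
```

```text
t 14.55 q6 -1.1805 tcp [ 0.5808 -0.0317  0.0449] yaw 2.6041 w 0.588
F [0.79 5.26 2.61] Ftool [ 2.02  4.92 -2.61] m [ 0.945 -0.132  0.081] sd 0.043
```

The moment crosses zero at q6 ≈ −1.228, so that is the click the knob stands on, and the others follow every 0.349 rad clockwise. I'll turn to 0.05 rad past the second one, q6 ≈ −0.48. Even if the stop were already there, the twist would only be 0.05.

Emit:
servo_tool --commands '[{"tx":0,"ty":0,"tz":0,"wx":0,"wy":0,"wz":0.08},{"tx":0,"ty":0,"tz":0,"wx":0,"wy":0,"wz":0.16},{"tx":0,"ty":0,"tz":0,"wx":0,"wy":0,"wz":0.24},{"tx":0,"ty":0,"tz":0,"wx":0,"wy":0,"wz":0.32},{"tx":0,"ty":0,"tz":0,"wx":0,"wy":0,"wz":0.4},{"tx":0,"ty":0,"tz":0,"wx":0,"wy":0,"wz":0.48},{"tx":0,"ty":0,"tz":0,"wx":0,"wy":0,"wz":0.55},{"tx":0,"ty":0,"tz":0,"wx":0,"wy":0,"wz":0.61},{"tx":0,"ty":0,"tz":0,"wx":0,"wy":0,"wz":0.65},{"tx":0,"ty":0,"tz":0,"wx":0,"wy":0,"wz":0.68},{"tx":0,"ty":0,"tz":0,"wx":0,"wy":0,"wz":0.7},{"tx":0,"ty":0,"tz":0,"wx":0,"wy":0,"wz":0.7}]'

```text
time: 16.05
tcp_pos: [0.5808, -0.0316, 0.0449]
tcp_rot: [0.0, 0.58, 0.815, 0.0]
force: [1.4, 5.8, 3.3]
width: 0.59
```

Run:
```python
from h import *
A,M=rd(6)
```

```text
t 16.35 q6 -0.4808 tcp [ 0.5808 -0.0316  0.0449] yaw 1.9044 w 0.589
F [0.86 6.   2.51] Ftool [ 5.39  2.78 -2.51] m [ 0.973 -0.161  0.165] sd 0.016
```

The moment is 0.165 N m, so an ordinary click and not the stop. On to the next click, +0.349.

Emit:
servo_tool --commands '[{"tx":0,"ty":0,"tz":0,"wx":0,"wy":0,"wz":0.07},{"tx":0,"ty":0,"tz":0,"wx":0,"wy":0,"wz":0.14},{"tx":0,"ty":0,"tz":0,"wx":0,"wy":0,"wz":0.21},{"tx":0,"ty":0,"tz":0,"wx":0,"wy":0,"wz":0.27},{"tx":0,"ty":0,"tz":0,"wx":0,"wy":0,"wz":0.31},{"tx":0,"ty":0,"tz":0,"wx":0,"wy":0,"wz":0.335},{"tx":0,"ty":0,"tz":0,"wx":0,"wy":0,"wz":0.349},{"tx":0,"ty":0,"tz":0,"wx":0,"wy":0,"wz":0.349}]'

```text
time: 17.35
tcp_pos: [0.5808, -0.0316, 0.0449]
tcp_rot: [0.0, 0.713, 0.702, 0.0]
force: [0.6, 5.2, 2.5]
width: 0.587
```

Run:
```python
from h import *
A,M=rd(6)
```

```text
t 17.65 q6 -0.1317 tcp [ 0.5808 -0.0316  0.0449] yaw 1.5553 w 0.588
F [0.89 5.71 3.23] Ftool [ 5.73  0.8  -3.23] m [ 0.981 -0.119  0.131] sd 0.038
```

Emit:
servo_tool --commands '[{"tx":0,"ty":0,"tz":0,"wx":0,"wy":0,"wz":0.07},{"tx":0,"ty":0,"tz":0,"wx":0,"wy":0,"wz":0.14},{"tx":0,"ty":0,"tz":0,"wx":0,"wy":0,"wz":0.21},{"tx":0,"ty":0,"tz":0,"wx":0,"wy":0,"wz":0.27},{"tx":0,"ty":0,"tz":0,"wx":0,"wy":0,"wz":0.31},{"tx":0,"ty":0,"tz":0,"wx":0,"wy":0,"wz":0.335},{"tx":0,"ty":0,"tz":0,"wx":0,"wy":0,"wz":0.349},{"tx":0,"ty":0,"tz":0,"wx":0,"wy":0,"wz":0.349}]'

```text
time: 18.65
tcp_pos: [0.5808, -0.0316, 0.0449]
tcp_rot: [-0.0, 0.824, 0.567, 0.0]
force: [0.9, 5.9, 2.8]
width: 0.588
```

Run:
```python
from h import *
A,M=rd(6)
```

```text
t 18.95 q6 0.2174 tcp [ 0.5808 -0.0316  0.0449] yaw 1.2062 w 0.588
F [0.97 5.78 3.22] Ftool [ 5.74 -1.15 -3.21] m [ 1.032 -0.132  0.11 ] sd 0.028
```

Emit:
servo_tool --commands '[{"tx":0,"ty":0,"tz":0,"wx":0,"wy":0,"wz":0.07},{"tx":0,"ty":0,"tz":0,"wx":0,"wy":0,"wz":0.14},{"tx":0,"ty":0,"tz":0,"wx":0,"wy":0,"wz":0.21},{"tx":0,"ty":0,"tz":0,"wx":0,"wy":0,"wz":0.27},{"tx":0,"ty":0,"tz":0,"wx":0,"wy":0,"wz":0.31},{"tx":0,"ty":0,"tz":0,"wx":0,"wy":0,"wz":0.335},{"tx":0,"ty":0,"tz":0,"wx":0,"wy":0,"wz":0.349},{"tx":0,"ty":0,"tz":0,"wx":0,"wy":0,"wz":0.349}]'

```text
time: 19.95
tcp_pos: [0.5808, -0.0316, 0.0449]
tcp_rot: [-0.0, 0.909, 0.416, 0.0]
force: [1.5, 6.2, 3.7]
width: 0.59
```

Run:
```python
from h import *
A,M=rd(6)
```

```text
t 20.25 q6 0.5661 tcp [ 0.5808 -0.0316  0.0449] yaw 0.8576 w 0.586
F [0.71 5.45 2.98] Ftool [ 4.59 -3.02 -2.98] m [ 1.034 -0.089  0.235] sd 0.016
```

0.235 N m is more than a click's maximum here, so this may be the stop. A further 0.02 rad should add about 0.12 N m if it is.

Emit:
servo_tool --commands '[{"tx":0,"ty":0,"tz":0,"wx":0,"wy":0,"wz":0.01},{"tx":0,"ty":0,"tz":0,"wx":0,"wy":0,"wz":0.02},{"tx":0,"ty":0,"tz":0,"wx":0,"wy":0,"wz":0.02},{"tx":0,"ty":0,"tz":0,"wx":0,"wy":0,"wz":0.02}]'

```text
time: 20.75
tcp_pos: [0.5808, -0.0316, 0.0449]
tcp_rot: [-0.0, 0.914, 0.407, 0.0]
force: [0.8, 5.7, 3.5]
width: 0.588
```

Run:
```python
from h import *
A,M=rd(8)
```

```text
t 21.15 q6 0.5858 tcp [ 0.5808 -0.0316  0.0449] yaw 0.8380 w 0.587
F [0.93 5.62 3.23] Ftool [ 4.8  -3.07 -3.23] m [ 1.04  -0.094  0.338] sd 0.037
```

The slope is 5.2 N m/rad and the moment 0.34 N m, so this is the stop (twist ≈ −0.056). I'll add 0.008 rad for margin and hold, then turn back four clicks plus the twist: 1.396 + 0.065 ≈ 1.46 rad.

Emit:
servo_tool --commands '[{"tx":0,"ty":0,"tz":0,"wx":0,"wy":0,"wz":0.008},{"tx":0,"ty":0,"tz":0,"wx":0,"wy":0,"wz":0.008},{"tx":0,"ty":0,"tz":0,"wx":0,"wy":0,"wz":0.008}]'

```text
time: 21.52
tcp_pos: [0.5808, -0.0316, 0.0449]
tcp_rot: [-0.0, 0.915, 0.403, 0.0]
force: [0.6, 5.8, 3.2]
width: 0.59
```

Run:
```python
from h import *
A,M=rd(5)
```

```text
t 21.775 q6 0.5937 tcp [ 0.5808 -0.0316  0.0449] yaw 0.8301 w 0.587
F [0.92 5.62 3.1 ] Ftool [ 4.77 -3.11 -3.1 ] m [ 1.035 -0.096  0.38 ] sd 0.021
```

Emit:
servo_tool --commands '[{"tx":0,"ty":0,"tz":0,"wx":0,"wy":0,"wz":-0.06},{"tx":0,"ty":0,"tz":0,"wx":0,"wy":0,"wz":-0.14},{"tx":0,"ty":0,"tz":0,"wx":0,"wy":0,"wz":-0.22},{"tx":0,"ty":0,"tz":0,"wx":0,"wy":0,"wz":-0.3},{"tx":0,"ty":0,"tz":0,"wx":0,"wy":0,"wz":-0.38},{"tx":0,"ty":0,"tz":0,"wx":0,"wy":0,"wz":-0.46},{"tx":0,"ty":0,"tz":0,"wx":0,"wy":0,"wz":-0.54},{"tx":0,"ty":0,"tz":0,"wx":0,"wy":0,"wz":-0.62},{"tx":0,"ty":0,"tz":0,"wx":0,"wy":0,"wz":-0.69},{"tx":0,"ty":0,"tz":0,"wx":0,"wy":0,"wz":-0.74},{"tx":0,"ty":0,"tz":0,"wx":0,"wy":0,"wz":-0.763},{"tx":0,"ty":0,"tz":0,"wx":0,"wy":0,"wz":-0.763}]'

```text
time: 23.28
tcp_pos: [0.5808, -0.0317, 0.0449]
tcp_rot: [0.0, 0.7, 0.715, 0.0]
force: [0.0, 5.1, 2.8]
width: 0.585
```

Run:
```python
from h import *
A,M=rd(6)
```

```text
t 23.575 q6 -0.1683 tcp [ 0.5808 -0.0317  0.0449] yaw 1.5918 w 0.591
F [0.67 5.13 3.  ] Ftool [ 5.12  0.78 -3.  ] m [ 0.916 -0.114 -0.026] sd 0.021
```

Two clicks back, and the moment is about zero, so it is in phase. Two more clicks: −0.695.

Emit:
servo_tool --commands '[{"tx":0,"ty":0,"tz":0,"wx":0,"wy":0,"wz":-0.07},{"tx":0,"ty":0,"tz":0,"wx":0,"wy":0,"wz":-0.14},{"tx":0,"ty":0,"tz":0,"wx":0,"wy":0,"wz":-0.22},{"tx":0,"ty":0,"tz":0,"wx":0,"wy":0,"wz":-0.3},{"tx":0,"ty":0,"tz":0,"wx":0,"wy":0,"wz":-0.38},{"tx":0,"ty":0,"tz":0,"wx":0,"wy":0,"wz":-0.46},{"tx":0,"ty":0,"tz":0,"wx":0,"wy":0,"wz":-0.54},{"tx":0,"ty":0,"tz":0,"wx":0,"wy":0,"wz":-0.62},{"tx":0,"ty":0,"tz":0,"wx":0,"wy":0,"wz":-0.67},{"tx":0,"ty":0,"tz":0,"wx":0,"wy":0,"wz":-0.695},{"tx":0,"ty":0,"tz":0,"wx":0,"wy":0,"wz":-0.695},{"tx":0,"ty":0,"tz":0,"wx":0,"wy":0,"wz":-0.695}]'

```text
time: 25.08
tcp_pos: [0.5808, -0.0317, 0.0449]
tcp_rot: [0.0, 0.414, 0.91, 0.0]
force: [0.9, 6.0, 3.5]
width: 0.587
```

Run:
```python
from h import *
A,M=rd(6)
```

```text
t 25.375 q6 -0.8633 tcp [ 0.5808 -0.0317  0.0449] yaw 2.2868 w 0.588
F [0.81 5.62 2.69] Ftool [ 3.71  4.3  -2.69] m [ 0.956 -0.164 -0.01 ] sd 0.030
```

The moment is −0.01 N m at four clicks. I'll release and rise straight up.

Emit:
servo_tool --commands '[{"tx":0,"ty":0,"tz":0,"wx":0,"wy":0,"wz":0},{"tx":0,"ty":0,"tz":0,"wx":0,"wy":0,"wz":0},{"tx":0,"ty":0,"tz":0,"wx":0,"wy":0,"wz":0},{"tx":0,"ty":0,"tz":0,"wx":0,"wy":0,"wz":0},{"tx":0,"ty":0,"tz":-30,"wx":0,"wy":0,"wz":0},{"tx":0,"ty":0,"tz":-70,"wx":0,"wy":0,"wz":0},{"tx":0,"ty":0,"tz":-100,"wx":0,"wy":0,"wz":0},{"tx":0,"ty":0,"tz":-100,"wx":0,"wy":0,"wz":0}]' --gripper 0.85 --grip_force 40

```text
time: 26.38
tcp_pos: [0.5827, -0.0324, 0.148]
tcp_rot: [0.003, 0.414, 0.91, 0.001]
force: [0.3, -0.2, -0.5]
width: 0.849
```

Run:
```python
from h import *
A,M=rd(3); y=-.395; O=np.array([.581,-.031]); w=O+Rz(y)[:2,:2]@[-.066,.105]
print(w,"to start, tool mm",(M.T@(np.r_[w,.140]-A("tcp_pos")))*1000)
```

```text
t 26.525 q6 -0.8634 tcp [ 0.5803 -0.0321  0.1441] yaw 2.2868 w 0.853
F [ 0.06 -0.18 -0.25] Ftool [-0.17 -0.08  0.25] m [0.019 0.    0.031] sd 0.026
[0.56048709 0.09131198] to start, tool mm [106.1282678   66.02134068   4.19056825]
```

Next I'll shut the fingers, move to the −x side of the ball, and turn so the tool's x lies along the unit's −x.

Emit:
servo_tool --commands '[{"tx":26,"ty":16,"tz":0,"wx":0,"wy":0,"wz":-0.12},{"tx":53,"ty":33,"tz":0,"wx":0,"wy":0,"wz":-0.24},{"tx":80,"ty":50,"tz":0,"wx":0,"wy":0,"wz":-0.36},{"tx":106,"ty":66,"tz":0,"wx":0,"wy":0,"wz":-0.46},{"tx":106,"ty":66,"tz":0,"wx":0,"wy":0,"wz":-0.46},{"tx":106,"ty":66,"tz":0,"wx":0,"wy":0,"wz":-0.46},{"tx":106,"ty":66,"tz":0,"wx":0,"wy":0,"wz":-0.46}]' --gripper 0 --grip_force 40

```text
time: 27.4
tcp_pos: [0.5607, 0.0904, 0.1439]
tcp_rot: [-0.0, 0.197, 0.98, -0.0]
force: [-0.3, -0.4, 0.1]
width: -0.004
```

Run:
```python
from h import *
import cv2
A,M=rd(3); y=-.395; O=np.array([.581,-.031]); w=O+Rz(y)[:2,:2]@[-.066,.105]
print("to start, tool mm",(M.T@(np.r_[w,.051]-A("tcp_pos")))*1000)
f=grab_frame("scene"); a=cv2.resize(f["image"][150:270,285:405,::-1],(400,400),interpolation=cv2.INTER_CUBIC)
g=grab_frame("top"); b=cv2.resize(g["image"][130:250,220:340,::-1],(400,400),interpolation=cv2.INTER_CUBIC)
c=(255*(np.hstack([a,b])/255.)**.6).clip(0,255).astype(np.uint8); cv2.imwrite("pics/s6.png",c)
```

```text
t 27.55 q6 -1.1090 tcp [0.5608 0.0904 0.1443] yaw 2.7453 w 0.001
F [-0.29  0.05  0.18] Ftool [ 0.29 -0.07 -0.18] m [-0.007 -0.01  -0.023] sd 0.006
to start, tool mm [ 0.65039741  0.68183132 93.27315394]
```

View pics/s6.png

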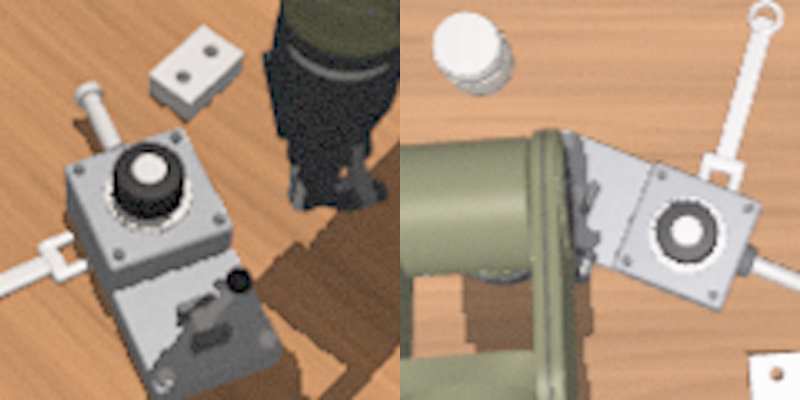

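Run:
```python
from h import *
f=grab_frame("scene"); s=state(); M=R.from_quat(s["tcp_rot"][[1,2,3,0]]).as_matrix(); t=s["tcp_pos"]
for d in(0,.027,.054):
  for y in(-.02,0,.02):
    print(d,y,((proj(f,t-M[:,2]*d+M[:,1]*y)[0]-[285,150]+.5)*10/3).round(0))
import cv2
a=cv2.resize(f["image"][150:225,340:415,::-1],(600,600),interpolation=cv2.INTER_CUBIC)
cv2.imwrite("pics/s7.png",(255*(a/255.).clip(0,1)**.45).astype(np.uint8))
```

```text
0 -0.02 [287. 198.]
0 0 [300. 221.]
0 0.02 [313. 245.]
0.027 -0.02 [292. 176.]
0.027 0 [305. 200.]
0.027 0.02 [319. 224.]
0.054 -0.02 [296. 154.]
0.054 0 [310. 178.]
0.054 0.02 [324. 203.]
```

View pics/s7.png

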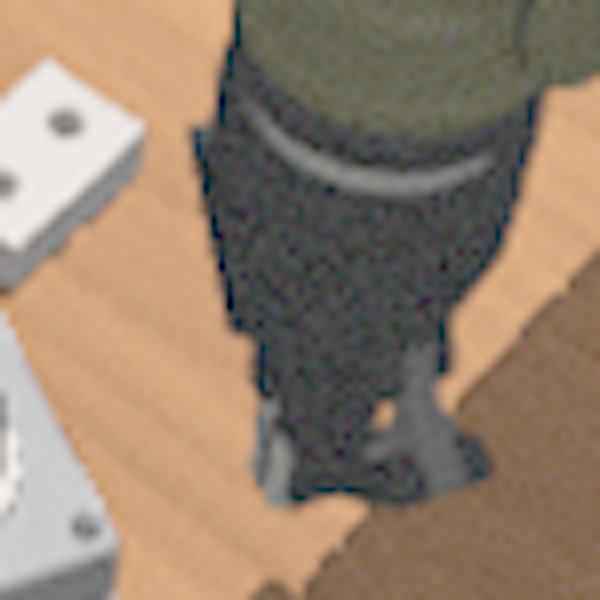

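The fingertips end at about (280,495), near where the projection of TCP + 27 mm falls at (292,480). That backs the 27 mm tip offset. I'll go down beside the ball, then push along the unit's +x (tool −x).

Emit:
servo_tool --commands '[{"tx":0,"ty":0,"tz":30,"wx":0,"wy":0,"wz":0},{"tx":0,"ty":0,"tz":60,"wx":0,"wy":0,"wz":0},{"tx":0,"ty":0,"tz":85,"wx":0,"wy":0,"wz":0},{"tx":0,"ty":0,"tz":92,"wx":0,"wy":0,"wz":0},{"tx":0,"ty":0,"tz":92,"wx":0,"wy":0,"wz":0},{"tx":0,"ty":0,"tz":92,"wx":0,"wy":0,"wz":0}]'

```text
time: 28.45
tcp_pos: [0.5619, 0.0913, 0.0541]
tcp_rot: [0.001, 0.196, 0.981, 0.0]
force: [-0.3, 0.3, 1.1]
width: 0.001
```

Emit:
servo_tool --commands '[{"tx":-5,"ty":0,"tz":0,"wx":0,"wy":0,"wz":0},{"tx":-10,"ty":0,"tz":0,"wx":0,"wy":0,"wz":0},{"tx":-15,"ty":0,"tz":0,"wx":0,"wy":0,"wz":0},{"tx":-20,"ty":0,"tz":0,"wx":0,"wy":0,"wz":0},{"tx":-25,"ty":0,"tz":0,"wx":0,"wy":0,"wz":0},{"tx":-30,"ty":0,"tz":0,"wx":0,"wy":0,"wz":0}]'

```text
time: 29.2
tcp_pos: [0.5869, 0.0805, 0.0528]
tcp_rot: [-0.003, 0.196, 0.981, 0.0]
force: [-7.2, 2.0, 6.3]
width: -0.003
```

Run:
```python
from h import *
A,M=rd(3); print("unit-frame TCP mm",(Rz(.395)@(A("tcp_pos")-[.581,-.031,0]))*1000)
```

```text
t 29.35 q6 -1.1319 tcp [0.5877 0.0801 0.0528] yaw 2.7466 w -0.000
F [-4.54  1.48  4.15] Ftool [ 4.77 -0.38 -4.13] m [ 0.254  0.715 -0.001] sd 0.019
unit-frame TCP mm [-36.54253188 105.17054027  52.77693784]
```

The lever is moving, with a push of about 5 N. I'll continue to unit x ≈ +6.

Emit:
servo_tool --commands '[{"tx":-5,"ty":0,"tz":0,"wx":0,"wy":0,"wz":0},{"tx":-10,"ty":0,"tz":0,"wx":0,"wy":0,"wz":0},{"tx":-15,"ty":0,"tz":0,"wx":0,"wy":0,"wz":0},{"tx":-20,"ty":0,"tz":0,"wx":0,"wy":0,"wz":0},{"tx":-25,"ty":0,"tz":0,"wx":0,"wy":0,"wz":0},{"tx":-30,"ty":0,"tz":0,"wx":0,"wy":0,"wz":0},{"tx":-35,"ty":0,"tz":0,"wx":0,"wy":0,"wz":0},{"tx":-38,"ty":0,"tz":0,"wx":0,"wy":0,"wz":0},{"tx":-40,"ty":0,"tz":0,"wx":0,"wy":0,"wz":0},{"tx":-40,"ty":0,"tz":0,"wx":0,"wy":0,"wz":0}]'

```text
time: 30.6
tcp_pos: [0.6243, 0.0644, 0.0512]
tcp_rot: [-0.001, 0.196, 0.981, -0.0]
force: [-3.9, 2.7, -3.2]
width: 0.002
```

Run:
```python
from h import *
A,M=rd(4); print("unit-frame TCP mm",(Rz(.395)@(A("tcp_pos")-[.581,-.031,0]))*1000)
```

```text
t 30.8 q6 -1.1588 tcp [0.6243 0.0643 0.0515] yaw 2.7469 w 0.001
F [-4.7   2.51 -3.64] Ftool [5.3  0.51 3.65] m [0.398 0.767 0.008] sd 0.015
unit-frame TCP mm [  3.33264107 104.60239438  51.469764  ]
```

Emit:
servo_tool --commands '[{"tx":-1.5,"ty":0,"tz":0,"wx":0,"wy":0,"wz":0},{"tx":-3,"ty":0,"tz":0,"wx":0,"wy":0,"wz":0},{"tx":-4,"ty":0,"tz":0,"wx":0,"wy":0,"wz":0},{"tx":-4,"ty":0,"tz":0,"wx":0,"wy":0,"wz":0}]'

```text
time: 31.3
tcp_pos: [0.6277, 0.0627, 0.0514]
tcp_rot: [-0.002, 0.196, 0.981, -0.0]
force: [-4.7, 2.4, -4.4]
width: 0.004
```

Emit:
servo_tool --commands '[{"tx":-1,"ty":0,"tz":0,"wx":0,"wy":0,"wz":0},{"tx":-2,"ty":0,"tz":0,"wx":0,"wy":0,"wz":0},{"tx":-2,"ty":0,"tz":0,"wx":0,"wy":0,"wz":0}]'

```text
time: 31.68
tcp_pos: [0.6287, 0.0622, 0.051]
tcp_rot: [-0.003, 0.196, 0.981, -0.0]
force: [-7.6, 4.0, -4.4]
width: -0.002
```

Run:
```python
from h import *
A,M=rd(4); print("unit-frame TCP mm",(Rz(.395)@(A("tcp_pos")-[.581,-.031,0]))*1000)
```

```text
t 31.875 q6 -1.1626 tcp [0.6287 0.0622 0.0509] yaw 2.7468 w -0.001
F [-6.69  3.07 -4.34] Ftool [7.34 0.27 4.37] m [ 5.400e-01  1.161e+00 -1.000e-03] sd 0.026
unit-frame TCP mm [  8.12327725 104.36844589  50.93327385]
```

Emit:
servo_tool --commands '[{"tx":-1,"ty":0,"tz":0,"wx":0,"wy":0,"wz":0},{"tx":-2,"ty":0,"tz":0,"wx":0,"wy":0,"wz":0},{"tx":-2,"ty":0,"tz":0,"wx":0,"wy":0,"wz":0},{"tx":-2,"ty":0,"tz":0,"wx":0,"wy":0,"wz":0}]'

```text
time: 32.38
tcp_pos: [0.6287, 0.0622, 0.0508]
tcp_rot: [-0.005, 0.196, 0.981, -0.0]
force: [-12.7, 6.0, -0.7]
width: 0.004
```

Run:
```python
from h import *
A,M=rd(4); print("unit-frame TCP mm",(Rz(.395)@(A("tcp_pos")-[.581,-.031,0]))*1000)
```

```text
t 32.575 q6 -1.1639 tcp [0.6287 0.0622 0.0508] yaw 2.7469 w 0.000
F [-12.78   5.28  -1.01] Ftool [13.82 -0.04  1.14] m [ 0.839  2.067 -0.015] sd 0.009
unit-frame TCP mm [  8.17991125 104.37246029  50.80197996]
```

The tool no longer advances (8.1 → 8.2 mm) while the force doubles to 14 N, so the lever is at its stop. I'll back off, rise clear and look.

Emit:
servo_tool --commands '[{"tx":10,"ty":0,"tz":0,"wx":0,"wy":0,"wz":0},{"tx":30,"ty":0,"tz":0,"wx":0,"wy":0,"wz":0},{"tx":50,"ty":0,"tz":-5,"wx":0,"wy":0,"wz":0},{"tx":60,"ty":20,"tz":-50,"wx":0,"wy":0,"wz":0},{"tx":90,"ty":50,"tz":-100,"wx":0,"wy":0,"wz":0},{"tx":130,"ty":90,"tz":-120,"wx":0,"wy":0,"wz":0},{"tx":160,"ty":130,"tz":-120,"wx":0,"wy":0,"wz":0},{"tx":160,"ty":130,"tz":-120,"wx":0,"wy":0,"wz":0},{"tx":160,"ty":130,"tz":-120,"wx":0,"wy":0,"wz":0}]'

```text
time: 33.7
tcp_pos: [0.5362, 0.2424, 0.1736]
tcp_rot: [0.002, 0.196, 0.981, 0.0]
force: [-0.3, -0.9, -0.8]
width: -0.002
```

Run:
```python
from h import *
import cv2
A,M=rd(3)
f=grab_frame("scene"); g=grab_frame("top")
a=cv2.resize(f["image"][140:330,240:400,::-1],(400,475),interpolation=cv2.INTER_CUBIC)
b=cv2.resize(g["image"][120:280,215:375,::-1],(400,400),interpolation=cv2.INTER_CUBIC)
c=np.zeros((475,800,3),np.uint8); c[:,:400]=a; c[:400,400:]=b; cv2.imwrite("pics/s8.png",c)
y=-.395
for L in(.5,.6):
  p=np.r_[[.581,-.031]+Rz(y)[:2,:2]@[.052*np.sin(L),.105],.043+.052*np.cos(L)]
  print(L,((proj(f,p)[0]-[240,140]+.5)*2.5).round(1),((proj(g,p)[0]-[215,120]+.5)*2.5+[400,0]).round(1))
```

```text
t 33.85 q6 -0.8416 tcp [0.5359 0.2417 0.1729] yaw 2.7455 w 0.000
F [-0.13 -0.33 -0.05] Ftool [-0.   -0.36  0.05] m [-0.012 -0.01   0.018] sd 0.048
0.5 [242.6 253.2] [549.1 142.2]
0.6 [238.  256.1] [550.9 139. ]
```

View pics/s8.png

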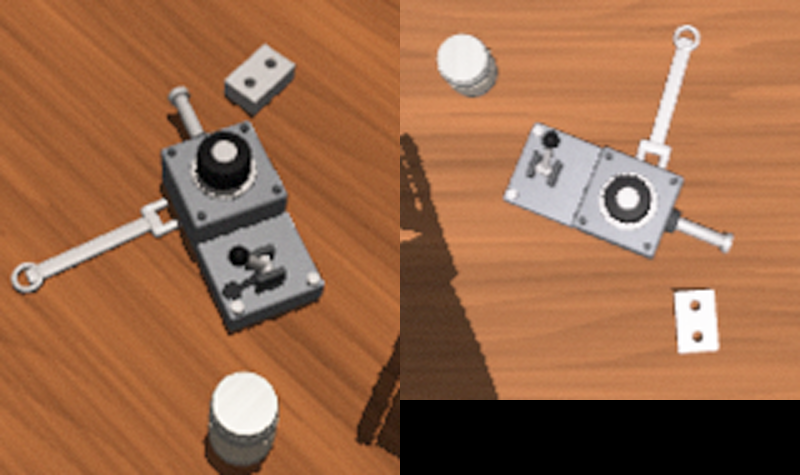

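The ball sits at (239,256) in the scene crop and (550,140) in the top crop, matching the predicted locked position at (238,256) and (551,139). The bystanders are untouched and the arm is clear, so I'm handing in.

```bash
python3 -c "
from rig import *
print(hand_in())"
```

```text
the job is handed in; nothing more can be done
None
```

The knob was turned clockwise to its end stop and set back four clicks. The lever was then swung over to its locked side, everything was released, and the job was handed in at about 34 s. `hand_in()` reports no verdict.

- **End stop:** I reached it five clicks clockwise of the start. Turning further raised the moment by about 5 N m/rad, where ordinary clicks stayed below 0.17 N m. I held it at 0.38 N m, a twist of about −0.063 rad, which is between "reached" (0.04) and "forced" (0.11).
- **Four clicks back:** I turned back 1.46 rad, which is four clicks plus the twist. The moment was about zero at the second click (−0.03 N m) and at the fourth (−0.01 N m). The rod was not read, so the click count rests on this angle and the moment.
- **Lever:** the tool stopped advancing while the push rose from 7 to 14 N. In both cameras the ball then lay within a pixel of its predicted locked position.
- **At the end:** the arm is clear with no force on it, and in the last picture the block, wrench and tin look to be where they started.

**Disagreement:** the fingertips sit about 27 mm higher than the TCP reading suggests. My first closing went over the knob's top, where the shut fingers pressed with about 12 N. I used that contact to correct the heights, and the later grip and the lever push agreed with it.

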